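Lock the lens-edge polisher on

ROBOT

A 7-joint arm with a two-finger parallel gripper is mounted at the origin on the work surface. World frame = base frame: x ahead of the robot, y to its left, z up, the work surface at z = 0. Lengths are in m, angles in degrees, forces in N, time in s.
With the tool pointing down it reaches from about 0.425 to 0.875 m from the base axis. Payload 4.7 kg.
Tool frame: the origin (TCP) lies on the centre line of the jaws, within the pads' length; the fingertips stand 14 mm ahead of it and the grasp point (between the pads) lies 5 mm behind it (nose_length is the distance from the TCP to the fingertips, in m); z points along the fingers, y is the line along which they close (so a half turn about z gives the same grasp; the last joint's range is limited). The gripper opens to 85 mm and grips with 20 to 120 N. Pads are 22 mm wide; open, the fingers measure 114 mm over their backs; the gripper's body (76 mm by 85 mm) begins 54 mm behind the grasp point. The pads swing forward as they close: fully open they stand 13 mm farther back than shut.
Start: joints at [76.095, 18.392, -4.016, 83.108, 1.295, 78.541, -3.26], TCP at [0.165, -0.629, 0.245] pointing down, gripper open.
Joint ranges: [-163.93, 163.93], [-17.29, 119.83], [-79.2, 71.16], [3.27, 140.29], [-89.18, 269.18], [5.43, 117.66], [-154.24, 154.24]. Speed limits (degrees/s): [147.25, 147.25, 180, 180, 180, 180, 180].

INTERFACE

Orientations are given as a 3x3 rotation matrix whose columns are the frame's x, y, z axes.
In Python, from workcell import * gives the robot as it stands. The module is installed in compiled form; this text tells all that it offers.
- The arm moves only by the shell command python3 -m handwheel 'ROWS' [FORCE]. ROWS is JSON, a list of rows, each a list of 3 entries, a list of its own where there are three numbers: the shift along the tool's x, y, z in units of 30 mm (1.0 is 30 mm), then the turn about the tool's z in rad, then the closure, from -1 (fully open) to 1 (shut). In form: [[[tx, ty, tz], roll, grip], ...]. A call has 1 to 10 rows; each row shifts and turns the commanded pose from where the row before left it, along the tool's axes as they then stand; what a row does not reach is not made up. A row lasts 1/12 s, in which the tool goes at most 41.7 mm and 7.16 degrees, less where a joint would pass 70% of its speed; a pose out of reach is approached as far as the arm can. A call is refused whole if a number of a shift passes 1 or a number of a turn 0.125, either way. A call with a gripper value outside its range is refused whole. The fingers move at their own pace and stop on an object; FORCE is the grip in N (left out, the last holds). Time passes only in rows, so rows that do not move let the fingers close. It gives the time, the measured TCP pose, the force, the opening and the grip force at its end, in the units of the state.
- observe(): the state, without advancing time (a new reading comes with each control period).
- get_image(name): name is "side" or "top" or "wrist"; returns a dict with "frame" (400x640x3 uint8, blue, green, red), "range_z" (400x640 float32, m along the optical axis (not along the pixel's ray), 0 where there is no reading), "K" (3x3 intrinsics, pixels), "camera_from_world" (4x4, takes a point from world to camera coordinates); the wrist camera has in their place "T_tool_cam" (4x4, takes a point from camera to tool coordinates, whose origin is the TCP and whose axes are the flange's). Camera axes: x right, y down, z forward; pixel columns grow to the right and rows downward; lengths in m; the calibration is good to about 2 mm. The wrist camera is an equidistant fisheye: a pixel r from the principal point sees the ray r / f radians off the axis. A picture is of the moment at which its call begins: read the wrist's pose just before it.
- sign_off(): hands the job in; it is judged then, once.
The state is a dict: "time": time; "q": joint angles; "qvel": joint speeds; "joint_efforts": joint torques, N m; "tool_pos": TCP position; "tcp_rot": TCP orientation; "wrist_force": force on the tool from outside, world axes, zero at the start; "ft_torque": the same for the moment, N m; "grip_width": opening from 0.0 (shut) to 1.0 (fully open); "finger_force": force on a finger pad.
Only numpy, scipy, OpenCV 4.12 (cv2) and the standard library are available. Lean on these libraries where they do the work, as an engineer would, in place of code of your own. Each camera call takes 0.05 s, during which the arm holds its last target. There are 200 camera calls.

TASK

Lock on the polisher, the bench-held hand tool with the cream felt wheel, so that it runs hands-free: squeeze its red trigger fully down, and only then, with the trigger kept down, press the yellow lock-on button beside it sideways all the way in; ease off the trigger with the button still pressed so that the lock holds it, and let go. Do not squeeze the trigger of the other tool, the one with the drill bit.

Things in the scene. Friction and masses are not known exactly. Their poses are not given: they have to be found in the camera images.
- polisher_trigger_top (a point): centre of the flat top of the polisher's red trigger, 60 mm long (x) by 40 wide (y); moves with it. The polisher: white hand tool, 60 mm thick, 290 long, trigger up in a bench cradle, cream felt wheel at its nose. x: level, to the nose; y: level, to the lock-on button; z: up. Top 94 mm above the table when released; goes straight down 14 mm to a hard stop; spring 5 to 9 N.
- polisher_lock_face (a point): centre of the face of the yellow lock-on button, 26 mm long (x), 22 high, 78 to 100 mm above the table; same axes. It sticks 10 mm out of the white cheek (top 104 mm) along the trigger's +y side, its face towards the trigger, 26 mm from the trigger's middle. Pushed towards +y, 8 mm. Shut fingertips holding the trigger down at its middle can slide to +y and push it in with their side.
- polisher_trigger (a joint): polisher's trigger, in m: 0 released, 0.014 fully down. Springs back when let go, but once the lock has caught it rises only to about 0.009 and stays. Squeezing fully again unlocks.
- polisher_lock (a joint): polisher's lock-on button, in m: 0 out, 0.008 fully in; spring 0.8 to 1.5 N. Blocked after 1 to 3 mm unless the trigger is at least 0.011 down. Let go with the trigger held right down, it springs out again; if the trigger is eased up while the button is still in, the rising trigger catches it and both stay.
- drill_trigger_top (a point): centre of the top of the red trigger of the other tool, the drill: same tool and cradle, same sizes and axes as the polisher, but with a thin steel drill bit at its nose. A bystander.
- drill_trigger (a joint): the drill's trigger, in m: 0 released, 0.014 fully down; to be left released.

How it is judged (in metres and radians):
On the way, in this order (a step that is already met when the one before it is completed fails the run):
1. the polisher's trigger is squeezed at least 11 mm, with the lock-on button still out (less than 3.5 mm in) (value of joint polisher_trigger above 0.011 m and value of joint polisher_lock below 0.0035 m), for 0.1 s.
2. the lock-on button is pressed in at least 6 mm with the trigger held down at least 8 mm (value of joint polisher_lock above 0.006 m and value of joint polisher_trigger above 0.008 m), for 0.1 s.
At the end, for the whole second after the job is handed in: the polisher's trigger, let go, is held by its lock between 6.5 and 11.2 mm down, its lock-on button is caught at least 4.5 mm in, and the drill's trigger is released (less than 3 mm down) (value of joint polisher_trigger between 0.0065 and 0.0112 m and value of joint polisher_lock above 0.0045 m and value of joint drill_trigger below 0.003 m); the robot touches nothing.
It fails at once if the drill's trigger is squeezed (more than 6 mm) (value of joint drill_trigger above 0.006 m).
It also fails if it takes over 35 s, if anything falls off the work surface, if the arm or the gripper's body presses on something with over 40 N, if the wrist force passes 120 N, or if a joint passes its speed limit or range.

## Working session

There is one attempt and no reset: what is moved stays moved. The work goes in short steps, Python scripts to look and compute and a shell command to move; the robot and the scene stay as the last step left them, time stands still between calls to the robot, and variables do not carry over. Pictures are saved under pics/ and viewed, at most 10 in all, crops included, and the job is handed in when it is done.

```bash
mkdir -p pics
cat > h.py <<'E'
from workcell import *
import numpy as np, cv2
def cast(im,u,v,z):
    K=im["K"];T=np.array(im["camera_from_world"]);R=T[:3,:3];c=-R.T@T[:3,3]
    d=R.T@np.linalg.inv(K)@np.array([u,v,1.0]);return c+d*(z-c[2])/d[2]
def world(im):
    K=np.array(im["K"]);T=np.array(im["camera_from_world"]);Z=im["range_z"]
    v,u=np.mgrid[:400,:640];P=np.stack([(u-K[0,2])/K[0,0]*Z,(v-K[1,2])/K[1,1]*Z,Z],-1)
    return (P-T[:3,3])@T[:3,:3]
E
python3 - <<'E'
from h import *
o=observe();print(o["time"],o["tool_pos"],o["tcp_rot"],o["grip_width"])
a=get_image("top");b=get_image("side")
cv2.imwrite("pics/a.png",a["frame"]);cv2.imwrite("pics/b.png",b["frame"])
for n,im in(("top",a),("side",b)):
    np.save(n+".npy",im,allow_pickle=True)
    hsv=cv2.cvtColor(im["frame"],cv2.COLOR_BGR2HSV);W=world(im)
    for c,m in(("red",((hsv[...,0]<8)|(hsv[...,0]>172))&(hsv[...,1]>130)&(hsv[...,2]>60)),("yel",(hsv[...,0]>20)&(hsv[...,0]<35)&(hsv[...,1]>130)&(hsv[...,2]>80))):
        k,l,s,ce=cv2.connectedComponentsWithStats(m.astype(np.uint8))
        for i in range(1,k):
            if s[i,4]>25:
                p=W[(l==i)&(im["range_z"]>0)];print(n,c,s[i],ce[i].round(1),np.median(p,0).round(3),p.min(0).round(3),p.max(0).round(3))
E
```

```text
0.0 [ 0.16495818 -0.62820516  0.24424503] [[ 9.67200138e-01  2.54014987e-01 -5.29251157e-04]
 [ 2.54015532e-01 -9.67198475e-01  1.79452160e-03]
 [-5.60555316e-05 -1.87009955e-03 -9.99998250e-01]] 1.0032565717943769
top red [152 183  30  37 809] [166.7 200.7] [0.574 0.243 0.092] [0.543 0.219 0.077] [0.607 0.269 0.097]
top red [375 189  34  39 765] [391.6 208.1] [ 0.568 -0.153  0.093] [ 0.535 -0.182  0.073] [ 0.604 -0.125  0.097]
top red [ 20 252  16   7  33] [ 27.8 254.2] [0.48  0.51  0.037] [ 0.473  0.491 -0.003] [0.485 0.541 0.042]
top red [ 15 306  13  20  34] [ 20.1 316.8] [0.368 0.513 0.018] [ 0.35   0.507 -0.004] [0.384 0.542 0.035]
top yel [374 193   9  13  61] [378.1 199.1] [ 0.582 -0.127  0.099] [ 0.572 -0.135  0.09 ] [ 0.593 -0.12   0.101]
top yel [142 197  11  16 116] [147.  204.5] [0.567 0.274 0.098] [0.554 0.268 0.086] [0.581 0.284 0.101]
side red [333 132  30  27 477] [348.5 145.3] [ 0.564 -0.148  0.093] [ 0.535 -0.279 -0.003] [ 0.64  -0.121  0.098]
side red [217 271  42  31 902] [238.3 285.1] [0.573 0.251 0.093] [ 0.542  0.173 -0.002] [0.658 0.274 0.098]
side yel [332 142   9   9  30] [336.5 146. ] [ 0.582 -0.124  0.099] [ 0.571 -0.134  0.096] [ 0.594 -0.119  0.102]
side yel [223 293  17   8  66] [231.  296.5] [0.567 0.277 0.1  ] [0.555 0.271 0.091] [0.581 0.283 0.103]
```

View pics/a.png

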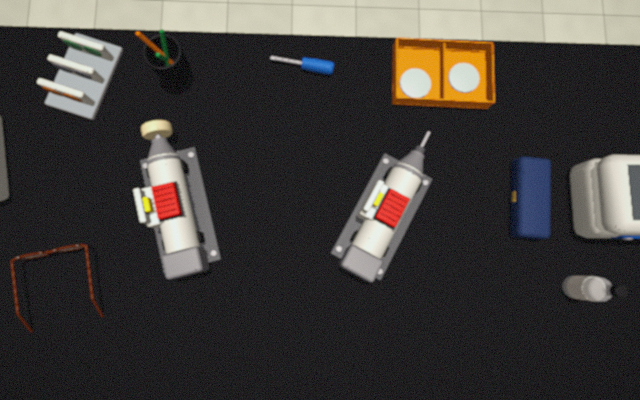

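View pics/b.png

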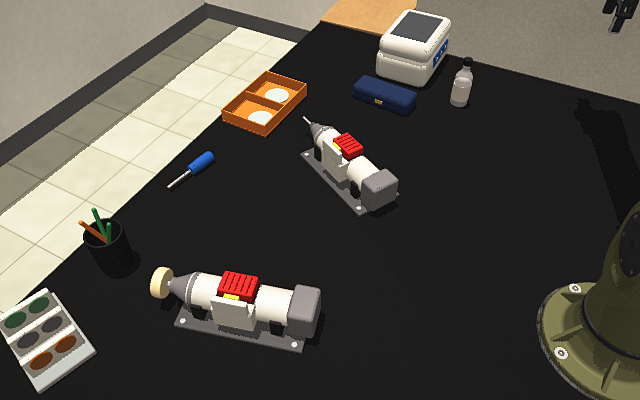

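The top view shows the polisher at left (cream wheel at 156,129; red trigger at 166,200; white cheek and yellow button at 145,204) and the drill at right (trigger at 391,208). The side view agrees: polisher in front at (238,285), drill behind at (348,145).

```bash
cat >> h.py <<'E'
def redfit(im,box):
    x0,y0,x1,y1=box;h=cv2.cvtColor(im["frame"],cv2.COLOR_BGR2HSV)
    m=((h[...,0]<8)|(h[...,0]>172))&(h[...,1]>130)&(h[...,2]>60);k=np.zeros_like(m);k[y0:y1,x0:x1]=1
    W=world(im);s=m&k&(abs(W[...,2]-.093)<.006);v,u=np.nonzero(s)
    P=np.array([cast(im,a,b,.094)[:2] for a,b in zip(u,v)],np.float32)
    return cv2.minAreaRect(P),P.mean(0)
E
python3 - <<'E'
from h import *
a=np.load("top.npy",allow_pickle=True).item()
print(redfit(a,(145,175,190,225)))
h=cv2.cvtColor(a["frame"],cv2.COLOR_BGR2HSV);W=world(a)
# body top ridge: white points at height of the tube, and the wheel
for t,(x0,y0,x1,y1) in dict(wheel=(138,115,176,140),tail=(160,245,212,282)).items():
    w=W[y0:y1,x0:x1].reshape(-1,3);w=w[w[:,2]>.05];print(t,len(w),np.median(w,0),w.max(0),w.min(0))
E
```

```text
(((0.5751156806945801, 0.24295683205127716), (0.05909308046102524, 0.039315614849328995), 15.758352279663086), array([0.5748719 , 0.24332401], dtype=float32))
wheel 384 [0.71353252 0.27945651 0.06561545] [0.73057056 0.30897874 0.82451124] [0.47036928 0.00877674 0.05010681]
tail 1198 [0.47157152 0.21494603 0.07489921] [0.49985029 0.25272363 0.82451124] [0.44065511 0.00877674 0.05014837]
```

```bash
python3 -m handwheel '[[[0.4,-0.3,0],0,1],[[0.8,-0.6,0],0,1],[[1,-0.8,0],0,1],[[1,-0.8,0],0,1],[[1,-0.8,0],0,1],[[1,-0.8,0],0,1],[[1,-0.8,0],0,1],[[1,-0.8,0],0,1],[[1,-0.8,0],0,1],[[0.8,-0.8,0],0,1]]' 40; python3 -m handwheel '[[[0.9,-1,0],0,1],[[0.9,-1,0],0,1],[[0.9,-1,0],0,1],[[0.9,-1,0],0,1],[[0.9,-1,0],0,1],[[0.8,-1,0],0,1],[[0.8,-1,0],0,1],[[0.8,-1,0],0,1],[[0.7,-1,0],0,1],[[0.6,-1,0],0,1]]'
```

```text
time: 0.93
tool_pos: [0.3725, -0.3446, 0.2452]
tcp_rot: [[0.967, 0.256, 0.0], [0.256, -0.967, 0.0], [0.0, -0.0, -1.0]]
wrist_force: [1.5, 0.2, 0.7]
grip_width: -0.001
finger_force: 0.0
time: 1.77
tool_pos: [0.5321, 0.0075, 0.2452]
tcp_rot: [[0.967, 0.255, 0.0], [0.255, -0.967, -0.0], [-0.0, 0.0, -1.0]]
wrist_force: [0.2, -0.4, 0.1]
grip_width: -0.001
finger_force: 0.0
```

```bash
python3 -m handwheel '[[[0.5,-1,0],0,1],[[0.5,-1,0],0,1],[[0.5,-1,0],0,1],[[0.5,-1,0],0,1],[[0.4,-1,0],0,1],[[0.4,-0.7,0],0,1],[[0,0,0],0,1],[[0,0,0],0,1],[[0,0,0],0,1]]'
python3 - <<'E'
from h import *
o=observe();im=get_image("wrist");cv2.imwrite("pics/w.png",im["frame"])
p=np.array(o["tool_pos"]);R=np.array(o["tcp_rot"]);print(p,R.T@(np.array([.575,.243,.094])-p)/.03)
a=get_image("top");cv2.imwrite("pics/a2.png",a["frame"][100:300,60:380])
print(im["K"],im["T_tool_cam"])
E
```

```text
time: 2.52
tool_pos: [0.5695, 0.1907, 0.2449]
tcp_rot: [[0.967, 0.254, -0.001], [0.254, -0.967, -0.001], [-0.001, 0.001, -1.0]]
wrist_force: [-0.1, -0.5, -0.2]
grip_width: -0.004
finger_force: 0.0
[0.56947418 0.19073534 0.24488941] [ 0.62666353 -1.64375197  5.02710207]
[[309.70691629   0.         320.55770633]
 [  0.         309.70691629 200.23908801]
 [  0.           0.           1.        ]] [[ 4.54438571e-05 -9.48307448e-01 -3.17353087e-01  8.10654142e-02]
 [ 9.99999473e-01 -2.82323378e-04  9.86828894e-04 -1.46279937e-05]
 [-1.02541339e-03 -3.17352965e-01  9.48306936e-01 -1.27810132e-01]
 [ 0.00000000e+00  0.00000000e+00  0.00000000e+00  1.00000000e+00]]
```

View pics/w.png

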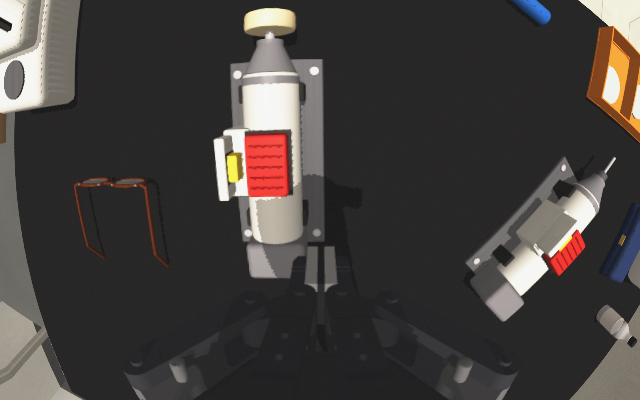

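The wrist view shows the polisher upright (wheel at 270,22; trigger at 267,165; yellow button at 234,168). It lies along tool x, with the button towards tool −y.

```bash
cat > w.py <<'E'
from h import *
o=observe();im=get_image("wrist");p=np.array(o["tool_pos"]);R=np.array(o["tcp_rot"]);T=np.array(im["T_tool_cam"]);K=im["K"]
h=cv2.cvtColor(im["frame"],cv2.COLOR_BGR2HSV)
def pts(m,z):
    k,l,s,c=cv2.connectedComponentsWithStats(m.astype(np.uint8))
    s[:,4]*=(c[:,0]<420);i=1+s[1:,4].argmax();v,u=np.nonzero(l==i)
    a=(u-K[0,2])/K[0,0];b=(v-K[1,2])/K[1,1];r=np.hypot(a,b)+1e-9
    d=np.stack([a/r*np.sin(r),b/r*np.sin(r),np.cos(r)],-1)@(R@T[:3,:3]).T;c=p+R@T[:3,3]
    return (c+d*((z-c[2])/d[:,2])[:,None])
red=pts(((h[...,0]<8)|(h[...,0]>172))&(h[...,1]>130)&(h[...,2]>60)&(np.arange(640)<420),.094)
ye=pts((h[...,0]>20)&(h[...,0]<35)&(h[...,1]>140)&(h[...,2]>80)&(np.arange(640)<420)&(np.arange(400)[:,None]>80),.1)
r=cv2.minAreaRect(red[:,:2].astype(np.float32));print("red",r)
for n,q in(("red",red),("yel",ye)):
    t=(q-p)@R*1000;print(n,"tool mm: 1/50/99%",np.percentile(t,[1,50,99],axis=0).round(1).tolist())
print("tcp",p)
E
python3 w.py
```

```text
red ((0.5782361030578613, 0.2441670000553131), (0.060175396502017975, 0.04076526314020157), 15.587059020996094)
red tool mm: 1/50/99% [[-7.9, -71.0, 151.0], [22.6, -50.8, 151.0], [51.2, -31.4, 151.0]]
yel tool mm: 1/50/99% [[7.9, -88.3, 144.9], [22.1, -81.4, 144.9], [35.3, -74.1, 145.0]]
tcp [0.57004454 0.18943374 0.24507791]
```

```bash
python3 -m handwheel '[[[0.35,-0.85,0],0,1],[[0.35,-0.85,0],0,1],[[0,0,1],0,1],[[0,0,1],0,1],[[0,0,1],0,1],[[0,0,0.6],0,1],[[0,0,0.3],0,1],[[0,0,0],0,1],[[0,0,0],0,1],[[0,0,0],0,1]]'
python3 w.py
python3 - <<'E'
from h import *
b=get_image("side");cv2.imwrite("pics/s1.png",cv2.resize(b["frame"][200:370,130:350],None,fx=3,fy=3))
E
```

```text
time: 3.5
tool_pos: [0.5786, 0.2459, 0.1301]
tcp_rot: [[0.967, 0.253, 0.003], [0.253, -0.967, 0.001], [0.003, -0.0, -1.0]]
wrist_force: [0.7, 0.5, 0.4]
grip_width: 0.001
finger_force: 0.0
red ((0.582850456237793, 0.24741366505622864), (0.05646158754825592, 0.039551738649606705), 15.407877922058105)
red tool mm: 1/50/99% [[-17.0, -19.7, 36.1], [13.0, -0.7, 36.2], [32.1, 19.0, 36.2]]
yel tool mm: 1/50/99% [[-13.8, -35.7, 30.1], [2.5, -29.7, 30.1], [17.8, -23.8, 30.2]]
tcp [0.57860196 0.24590921 0.13011414]
```

View pics/s1.png

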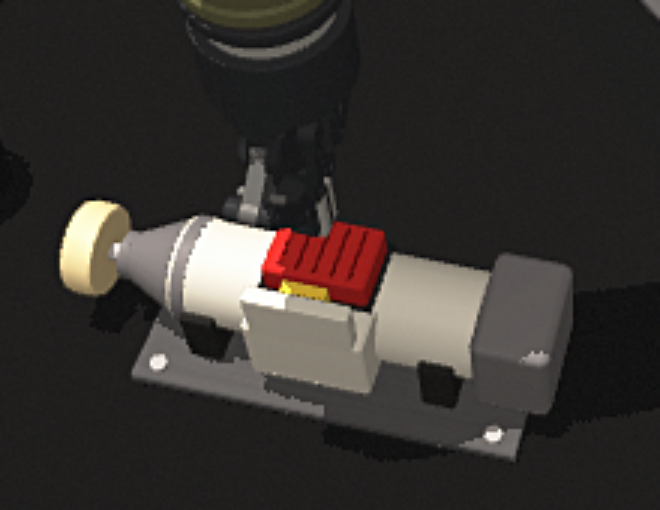

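The side view shows the tips above the red trigger (320,240 in the crop), with the yellow button clear in front at (305,292). Next I go down and squeeze.

```bash
python3 -m handwheel '[[[0,0,0.3],0,1],[[0,0,0.3],0,1],[[0,0,0.3],0,1],[[0,0,0],0,1],[[0,0,0],0,1]]';python3 -m handwheel '[[[0,0,0.1],0,1],[[0,0,0.1],0,1],[[0,0,0.1],0,1],[[0,0,0],0,1],[[0,0,0],0,1],[[0,0,0],0,1]]'
```

```text
time: 4.02
tool_pos: [0.578, 0.2458, 0.1015]
tcp_rot: [[0.967, 0.254, 0.001], [0.254, -0.967, 0.0], [0.001, 0.0, -1.0]]
wrist_force: [-1.2, -0.4, 6.4]
grip_width: -0.0
finger_force: 3.2
time: 4.52
tool_pos: [0.578, 0.2459, 0.0941]
tcp_rot: [[0.967, 0.254, 0.001], [0.254, -0.967, -0.0], [0.001, 0.001, -1.0]]
wrist_force: [-2.3, -2.1, 11.5]
grip_width: 0.002
finger_force: 5.9
```

```bash
python3 -m handwheel '[[[0,-0.15,0],0,1],[[0,-0.15,0],0,1],[[0,0,0],0,1],[[0,0,0],0,1]]';python3 -m handwheel '[[[0,-0.1,0],0,1],[[0,-0.1,0],0,1],[[0,-0.05,0],0,1],[[0,0,0],0,1],[[0,0,0],0,1],[[0,0,0],0,1]]'
```

```text
time: 4.85
tool_pos: [0.5777, 0.2501, 0.0941]
tcp_rot: [[0.968, 0.251, 0.003], [0.251, -0.968, -0.007], [0.002, 0.007, -1.0]]
wrist_force: [-0.1, -8.0, 13.4]
grip_width: 0.004
finger_force: 6.7
time: 5.35
tool_pos: [0.5765, 0.2574, 0.0941]
tcp_rot: [[0.968, 0.251, 0.004], [0.251, -0.968, -0.006], [0.003, 0.007, -1.0]]
wrist_force: [2.1, -8.4, 11.7]
grip_width: 0.003
finger_force: 5.9
```

```bash
python3 -m handwheel '[[[0,-0.1,0],0,1],[[0,-0.1,0],0,1],[[0,0,0],0,1],[[0,0,0],0,1],[[0,0,0],0,1]]';python3 -m handwheel '[[[0,-0.06,0],0,1],[[0,-0.06,0],0,1],[[0,0,0],0,1],[[0,0,0],0,1],[[0,0,0],0,1]]'
python3 - <<'E'
from h import *
b=get_image("side");cv2.imwrite("pics/s2.png",cv2.resize(b["frame"][230:350,180:300],None,fx=5,fy=5))
E
```

```text
time: 5.77
tool_pos: [0.5752, 0.2626, 0.094]
tcp_rot: [[0.968, 0.25, 0.005], [0.25, -0.968, -0.007], [0.003, 0.008, -1.0]]
wrist_force: [1.3, -9.1, 12.3]
grip_width: 0.002
finger_force: 6.7
time: 6.18
tool_pos: [0.5744, 0.2657, 0.094]
tcp_rot: [[0.968, 0.25, 0.005], [0.25, -0.968, -0.007], [0.003, 0.008, -1.0]]
wrist_force: [1.8, -9.5, 12.4]
grip_width: -0.006
finger_force: 6.7
```

View pics/s2.png

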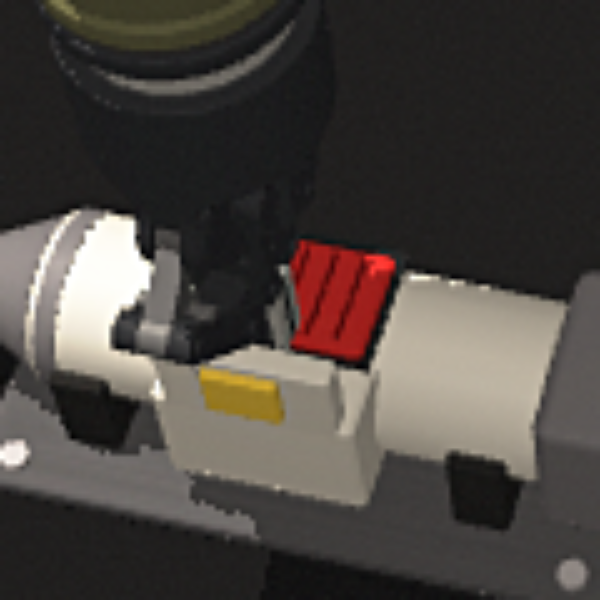

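The crop shows the yellow button coming through the back of the cheek (240,393), with the trigger down. I push on until the stop shows in the force.

```bash
python3 -m handwheel '[[[0,-0.06,0],0,1],[[0,-0.06,0],0,1],[[0,0,0],0,1],[[0,0,0],0,1],[[0,0,0],0,1]]'
```

```text
time: 6.65
tool_pos: [0.5742, 0.2667, 0.0939]
tcp_rot: [[0.969, 0.249, 0.005], [0.249, -0.969, -0.011], [0.002, 0.012, -1.0]]
wrist_force: [1.6, -13.3, 14.3]
grip_width: 0.0
finger_force: 9.0
```

```bash
python3 -m handwheel '[[[0,0,-0.05],0,1],[[0,0,-0.05],0,1],[[0,0,-0.05],0,1],[[0,0,-0.05],0,1],[[0,0,0],0,1],[[0,0,0],0,1]]'; python3 -m handwheel '[[[0,0,-0.05],0,1],[[0,0,-0.05],0,1],[[0,0,0],0,1],[[0,0,0],0,1]]'
```

```text
time: 7.15
tool_pos: [0.574, 0.2668, 0.0983]
tcp_rot: [[0.969, 0.249, 0.004], [0.249, -0.969, -0.01], [0.001, 0.011, -1.0]]
wrist_force: [4.8, -13.4, 5.7]
grip_width: -0.004
finger_force: 6.8
time: 7.48
tool_pos: [0.573, 0.2671, 0.0996]
tcp_rot: [[0.969, 0.249, 0.002], [0.249, -0.968, -0.009], [-0.001, 0.01, -1.0]]
wrist_force: [6.0, -10.1, -0.4]
grip_width: 0.001
finger_force: 5.4
```

```bash
python3 -m handwheel '[[[0,0.15,0],0,1],[[0,0.15,0],0,1],[[0,0.1,-0.1],0,1],[[0,0.1,-0.3],0,1],[[0,0,-0.6],0,1],[[0,0,-1],0,1],[[0,0,-1],0,1],[[0,0,0],0,1],[[0,0,0],0,1],[[0,0,0],0,1]]'
python3 - <<'E'
from h import *
b=get_image("side");cv2.imwrite("pics/s3.png",cv2.resize(b["frame"][230:350,180:300],None,fx=5,fy=5))
W=world(b);print("top z",np.median(redfit(b,(200,260,270,310))[1]))
h=cv2.cvtColor(b["frame"],cv2.COLOR_BGR2HSV)
m=((h[...,0]<8)|(h[...,0]>172))&(h[...,1]>130)&(h[...,2]>60)
print("side z",np.percentile(W[260:310,200:270][m[260:310,200:270]][:,2],[25,50,75,90]))
print(observe()["tool_pos"],observe()["wrist_force"])
E
```

```text
time: 8.32
tool_pos: [0.5734, 0.2603, 0.1915]
tcp_rot: [[0.967, 0.255, 0.0], [0.255, -0.967, 0.0], [0.0, 0.0, -1.0]]
wrist_force: [0.1, -0.5, 0.5]
grip_width: -0.0
finger_force: 0.0
top z 0.41228837
side z [0.08336343 0.0844455  0.08539241 0.08622882]
[0.57310657 0.2598571  0.19063669] [ 0.30332661  0.15750515 -0.30883087]
```

View pics/s3.png

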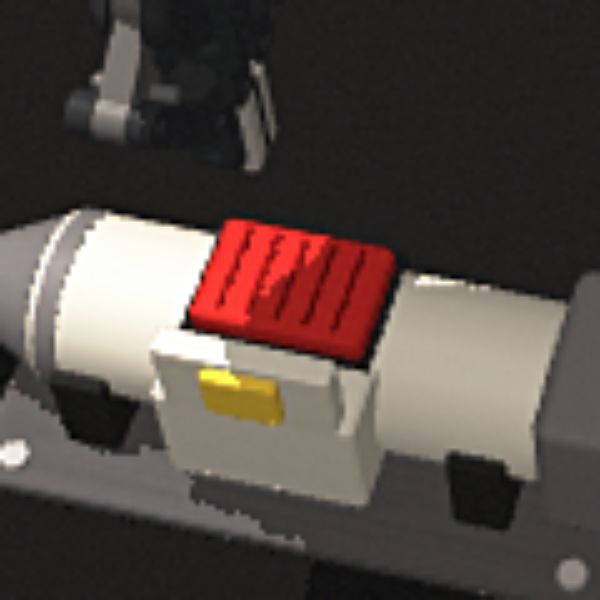

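The crop shows the trigger held at about 84 mm, down from 94, and the yellow button still out through the cheek's back (240,395). The gripper is clear.

```bash
python3 -c "from workcell import *; print(sign_off())"
```

```text
the job is handed in; nothing more can be done
None
```

The polisher is locked on and the job is handed in: the last image shows its trigger held about 9–10 mm down and the lock-on button still in. The drill was never touched, and the arm was clear of everything after about 8 s; no verdict came back.

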